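# Scan the telephone's inventory tag

## Task

It is inventory day in the office: lift the hand scanner out of its black tray and hold it upright and still, its nose pointing straight down at the middle of the inventory tag on the desk telephone from about 10 cm above, for two seconds. Then set it gently back in its tray, standing on its nose, and let go. Do not push the telephone about.

Things in the scene. Friction and masses are not known exactly. Their poses are not given: they have to be found in the camera images.
- scanner: grey pistol scanner, 0.17-0.31 kg, nose-down in its tray. Origin: centre of the flat nose face (window, at the bottom); z up the barrel: it scans along -z. Nose 58 (x) x 50 (y) x 30 mm high; barrel above it 44 (x) x 36 (y), flat sides, top at z = 120 mm. Handle, 28 mm wide, sticks out to x = -110 mm at z = 55 to 110 mm. Grip from above across y at z = 85 to 115 mm: it hangs straight there.
- tray: open black plastic tray, fixed to the desk, 106 (x) x 98 (y) mm outside, 98 x 90 mm inside, rim 20 mm high, floor 4 mm thick. Origin: centre of its underside, on the desk; z up. The scanner stands on its floor (scanner origin 4 mm above the tray's), with about 20 mm to spare on each side.
- phone: loose beige desk telephone, 0.9 kg, 190 (x) x 170 (y) mm, top at 45 mm, with 12 keys and a handset along its +y side, up to 78 mm. Origin: centre of its underside; z up. Places vary; a calculator (33 mm high) and a label printer (75 mm, paper slip to 89 mm) beside it bear like tags, not to be scanned. A mug (85 mm) stands nearer the robot.
- phone_tag (a point): centre of the white tag with black bars, 32 (x) x 52 (y) mm, on the telephone's flat top, 46 mm above the desk, in front of the keys (at x -72, y -30 mm from the telephone's origin); axes as the telephone's, z up.
Things that resemble listed ones, but are neither listed nor needed, are in the scene too. Of the things that look like the tray, the middle-sized one is meant.

How it is judged:
On the way:
1. the scanner is held still in the air, upright (within 14 degrees), its nose 40 to 160 mm above the telephone's tag and its aim within 16 mm of the tag's middle each way, for 1 s (x of phone_tag in the frame of scanner between -0.016 and 0.016 m and y of phone_tag in the frame of scanner between -0.016 and 0.016 m and z of phone_tag in the frame of scanner between -0.16 and -0.04 m and angle between scanner's own z axis and vertical below 0.25 rad and linear speed of scanner below 0.03 m/s and angular speed of scanner below 0.25 rad/s), for 1 s.
At the end, for the whole second after the job is handed in: the scanner stands at rest on its nose on the tray's floor, inside the rim (origins within 35 mm horizontally, nose within 5 mm of the floor, upright within 7 degrees); the telephone's tag is within 20 mm of where it was (horizontal distance between scanner and tray below 0.035 m and z of scanner in the frame of tray below 0.009 m and angle between scanner's own z axis and vertical below 0.12 rad and linear speed of scanner below 0.02 m/s and distance of phone_tag from where it was at the start of the episode below 0.02 m); the robot touches nothing.
It fails at once if the scanner is dropped: out of the fingers with its nose more than 25 mm above the tray's floor (z of scanner in the frame of tray above 0.029 m and contact force between the fingers and scanner below 0.05 N).
It fails at once if the telephone is pushed more than 20 mm (distance of phone_tag from where it was at the start of the episode above 0.02 m).
It also fails if it takes over 58 s, if anything falls off the work surface, if the arm or the gripper's body presses on something with over 40 N, if the wrist force passes 120 N, or if a joint passes its speed limit or range.

## Robot

A 6-joint arm with a two-finger parallel gripper is mounted at the origin on the work surface. World frame = base frame: x ahead of the robot, y to its left, z up, the work surface at z = 0. Lengths are in m, angles in rad, forces in N, time in s.
With the tool pointing down it reaches from about 0.35 to 0.85 m from the base axis. Payload 8.1 kg.
Tool frame: the origin (TCP) lies at the very end of the fingers, on their centre line; the grasp point (between the pads) lies 19 mm behind it (bot.hold_point_z is the distance from the TCP to the grasp point, in m); z points along the fingers, y is the direction in which the jaws open and shut (so a half turn about z gives the same grasp; the last joint's range is limited). The gripper opens to 85 mm and grips with 20 to 120 N. Pads are 22 mm wide; open, the fingers measure 114 mm over their backs; the gripper's body (76 mm by 85 mm) begins 54 mm behind the grasp point. The pads swing forward as they close: fully open they stand 13 mm farther back than shut.
Start: joints at [-1.214, 0.13, 1.488, -0, 1.523, -0.085], TCP at [0.257, -0.542, 0.231] pointing down, gripper open.
Joint ranges: [-2.96, 2.96], [-0.89, 2.26], [0.02, 2.5], [-1.34, 4.48], [0, 2.73], [-2.66, 2.66]. Speed limits (rad/s): [2.39, 2.39, 2.79, 3.14, 3.14, 3.14].

## Interface

Orientations are given as a rotation vector (axis times angle).
In Python, from cell import bot gives the robot as it stands.
- The arm moves only by the tool servo_tool, never from a script. Its argument "series" is a list of rows, each a list of 2 entries, a list of its own where there are three numbers: the shift along the tool's x, y, z in cm, then the turn, a rotation vector about the tool's x, y, z in rad. In form: [[[tx, ty, tz], [wx, wy, wz]], ...]. A call has 1 to 10 rows; each row is the pose to reach, as a shift and turn from the pose measured when the call began, along the tool's axes at that moment; what a row does not reach only later rows make up. A row lasts 1/8 s, in which the tool goes at most 62.5 mm and 10.7 degrees, less where a joint would pass 70% of its speed; a pose out of reach is approached as far as the arm can. A call with a gripper value outside its range is refused whole. "jaw" is the closure in counts, from 0 (fully open) to 255 (shut), set as the call begins (left out, the last holds). The fingers move at their own pace and stop on an object; "newtons" is the grip in N (left out, the last holds). Time passes only in rows, so rows that repeat a pose let the fingers close. It gives the time, the measured TCP pose, the force and the opening at its end, in the units of the state.
- bot.read_state(): the state, without advancing time (a new reading comes with each control period).
- bot.snapshot(name): name is "side" or "top" or "wrist"; returns a dict with "frame" (480x640x3 uint8, blue, green, red), "fx", "fy", "cx", "cy" (pixels), "extrinsics" (4x4, takes a point from camera to world coordinates). Camera axes: x right, y up, looking along -z (the intrinsics and any distortion apply to the point x, -y, -z); pixel columns grow to the right and rows downward; lengths in m; the calibration is good to about 2 mm. A picture is of the moment at which its call begins. There is no depth.
- bot.job_done(): hands the job in, once; it reports no verdict.
The state is a dict: "t": time; "joint_positions": joint angles; "dq": joint speeds; "tau": joint torques, N m; "position": TCP position; "tool_rot": TCP orientation; "wrist_force": force on the tool from outside, world axes, zero at the start; "torque": the same for the moment, N m; "grip_width": finger opening in m.
Only numpy, scipy, OpenCV 4.12 (cv2) and the standard library are available. Lean on these libraries where they do the work, as an engineer would, in place of code of your own. Each camera call takes 0.05 s, during which the arm holds its last target.

## Working session

There is one attempt and no reset: what is moved stays moved. The work goes in short steps, Python scripts to look and compute and a tool call to move; the robot and the scene stay as the last step left them, time stands still between calls to the robot, and variables do not carry over. Pictures are saved under pics/ and viewed, and the job is handed in when it is done.

Besides the shell and the picture viewer there is one more tool, called by a JSON object that holds its "method" and its "body". servo_tool: Moves the arm, as the interface text tells. Its arguments: {"type":"object","properties":{"series":{"type":"array"},"jaw":{"type":"number"},"newtons":{"type":"number"}},"required":["series"]}

```bash
ls; mkdir -p pics; python3 - <<'E'
from cell import bot
import cv2
print(bot.read_state())
for n in ["top","side","wrist"]:
    s=bot.snapshot(n); cv2.imwrite(f"pics/{n}0.png",s["frame"]); print(n,s["fx"],s["fy"],s["cx"],s["cy"],s["extrinsics"].tolist() if hasattr(s["extrinsics"],'tolist') else s["extrinsics"],[k for k in s])
E
```

```text
pics
{'t': 0.0, 'joint_positions': array([-1.21439431e+00,  1.31164135e-01,  1.48929288e+00,  3.29297349e-05,
        1.52298009e+00, -8.54012623e-02]), 'dq': array([-2.97363261e-04, -2.09968367e-04, -7.46104777e-05, -5.68481849e-05,
       -2.80624749e-04,  2.72958772e-05]), 'tau': array([-4.50934904e-04, -5.69404256e+01, -5.00557888e+01, -1.96899814e-04,
        1.49940723e-02,  1.01981719e-06]), 'position': array([ 0.25638088, -0.54186   ,  0.23023518]), 'tool_rot': array([-3.06346592e+00, -6.87948744e-01,  3.39989616e-04]), 'wrist_force': array([-0.42100724, -0.52376266, -0.71594544]), 'torque': array([-0.02315442,  0.03186965, -0.0479717 ]), 'grip_width': 0.0853004763544881}
top 606.7160836766013 606.7160836766013 323.36025767542054 241.0537577372496 [[0.000713104882558104, 0.9935179191488221, -0.11367337336254674, 0.2906000610790749], [-0.9999724274689915, -0.0001317654801277191, -0.007424751822855397, -0.07158921926238354], [-0.0073916022078585695, 0.11367553372671152, 0.9934904313825816, 1.5829377796916646], [0.0, 0.0, 0.0, 1.0]] ['frame', 'fx', 'fy', 'cx', 'cy', 'extrinsics']
side 579.9446294095904 579.9446294095904 327.07085116315966 235.35395729875924 [[0.9781173753391853, 0.09297422771391202, -0.1861241334179556, 0.18974163982574715], [-0.2077713560518249, 0.4831053607131838, -0.8505529225477803, -1.2165146119944856], [0.010838065508619495, 0.8706118557837276, 0.49185112880306026, 0.7372640609578835], [0.0, 0.0, 0.0, 1.0]] ['frame', 'fx', 'fy', 'cx', 'cy', 'extrinsics']
wrist 397.3880860601174 397.3880860601174 318.727377281418 246.2781661715445 [[0.4270879913676307, 0.8689002944699137, 0.2502161583504523, 0.31981261920388565], [-0.9042077650555397, 0.4110335774105105, 0.1160160155081279, -0.5120919709057007], [-0.0020408926544627707, -0.2757964403526879, 0.9612138982796481, 0.37169149956161396], [0.0, 0.0, 0.0, 1.0]] ['frame', 'fx', 'fy', 'cx', 'cy', 'extrinsics']
```

View pics/top0.png

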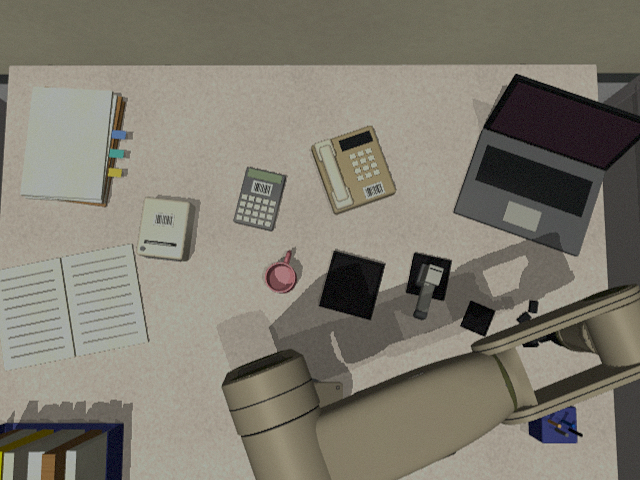

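View pics/side0.png

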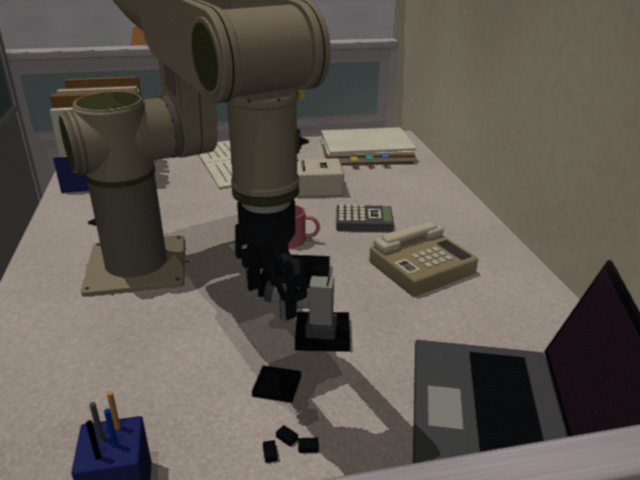

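View pics/wrist0.png

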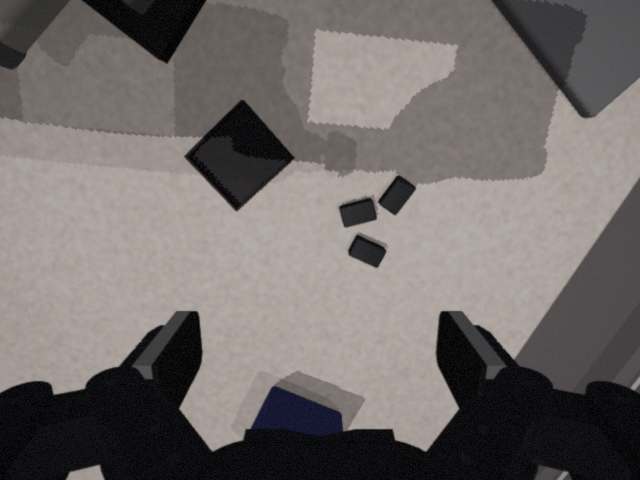

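The top view shows black trays at (352,285) large, (429,277) middle-sized with the scanner in it, and (478,318) small, plus three small blocks. Tag candidates are the phone at (373,190), the calculator at (262,187) and the printer at (165,219). I choose the middle tray and the phone tag, and check both in a close crop.

```bash
cat > h.py <<'E'
import numpy as np, cv2
from scipy.spatial.transform import Rotation as R
from cell import bot
def ray(s,u,v):
    E=np.array(s["extrinsics"]); d=E[:3,:3]@np.array([(u-s["cx"])/s["fx"],-(v-s["cy"])/s["fy"],-1.0]); return E[:3,3],d
def atz(s,u,v,z):
    o,d=ray(s,u,v); return o+d*(z-o[2])/d[2]
def proj(s,p):
    E=np.array(s["extrinsics"]); c=E[:3,:3].T@(np.array(p)-E[:3,3]); return np.array([s["cx"]+s["fx"]*c[0]/-c[2], s["cy"]-s["fy"]*c[1]/-c[2]])
E
python3 - <<'E'
import cv2
from cell import bot
f=cv2.imread("pics/top0.png")
a=cv2.resize(f[235:335,385:505],None,fx=5,fy=5,interpolation=cv2.INTER_CUBIC)
b=cv2.resize(f[115:220,300:405],None,fx=5,fy=5,interpolation=cv2.INTER_CUBIC)
cv2.imwrite("pics/ca.png",cv2.convertScaleAbs(a,alpha=1.8,beta=10));cv2.imwrite("pics/cb.png",b)
E
```

```text
(no output)
```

View pics/ca.png

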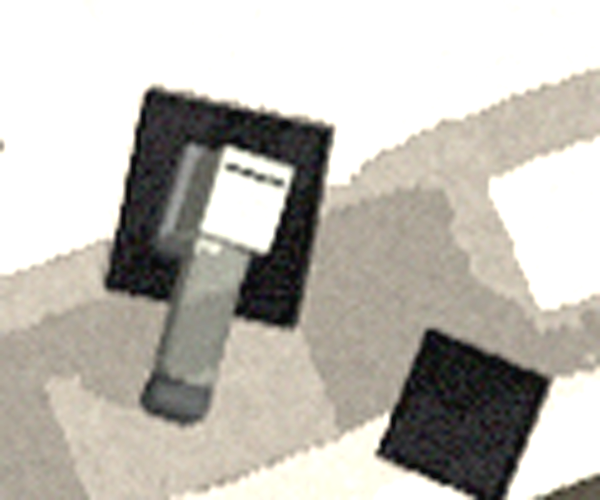

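View pics/cb.png

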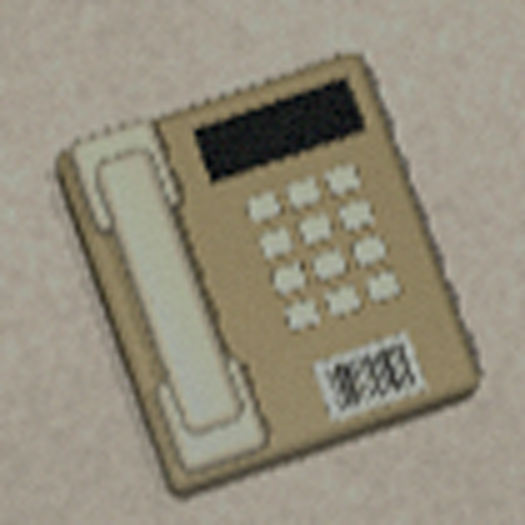

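Crops: the scanner (white barrel top at about (247,200) in crop a) stands in the middle-sized tray with its handle pointing down-image. The phone tag is at about (370,376) in crop b.

```bash
python3 - <<'E'
from h import *
s=bot.snapshot("top"); sd=bot.snapshot("side")
def P(pts,ox,oy,z): return np.array([atz(s,(x+.5)/5-.5+ox,(y+.5)/5-.5+oy,z) for x,y in pts])
def rep(n,p):
    # order: front-left, front-right, back-right, back-left (front=+x)
    c=p.mean(0); ax=(p[0]+p[1]-p[2]-p[3])/2; ay=(p[0]+p[3]-p[1]-p[2])/2
    print(n,c.round(4),"lx",np.linalg.norm(ax).round(4),"ly",np.linalg.norm(ay).round(4),"yawx",np.degrees(np.arctan2(ax[1],ax[0])).round(1),"yawy",np.degrees(np.arctan2(-ay[0],ay[1])).round(1))
    return c
a=rep("tray",P([(148,88),(333,127),(297,327),(107,288)],385,235,.02))
b=rep("barrel",P([(222,147),(295,163),(268,253),(200,238)],385,235,.124))
p=P([(205,238),(247,250)],385,235,.114);q=P([(143,405),(210,410)],385,235,.114)
h=p.mean(0)-q.mean(0);print("handle yaw",np.degrees(np.arctan2(h[1],h[0])),q.mean(0))
t=rep("tag",P([(315,362),(408,334),(425,390),(333,420)],300,115,.046))
print("phone corners far",P([(57,155),(350,55),(480,380),(180,492)],300,115,.045))
rep("phone",P([(65,145),(360,55),(480,380),(180,492)],300,115,.045))
for n,x in(("tray",a),("barrel",b),("tag",t)): print(n,"side px",proj(sd,x).round(0))
st=bot.read_state(); M=R.from_rotvec(st["tool_rot"]).as_matrix(); print(M.round(3))
E
python3 - <<'E'
import cv2
f=cv2.imread("pics/side0.png")
cv2.imwrite("pics/sa.png",cv2.convertScaleAbs(cv2.resize(f[240:360,260:480],None,fx=3.6,fy=3.6,interpolation=cv2.INTER_CUBIC),alpha=1.6))
E
```

```text
tray [ 0.3788 -0.3314  0.02  ] lx 0.1052 ly 0.098 yawx -11.9 yawy -11.8
barrel [ 0.3763 -0.3261  0.124 ] lx 0.0453 ly 0.0345 yawx -16.2 yawy -12.5
handle yaw -17.8470378876114 [ 0.27734291 -0.29245707  0.114     ]
tag [ 0.5989 -0.1894  0.046 ] lx 0.0311 ly 0.05 yawx 16.3 yawy 17.6
phone corners far [[ 0.71624055 -0.02779682  0.045     ]
 [ 0.76947414 -0.18041809  0.045     ]
 [ 0.59724216 -0.24592904  0.045     ]
 [ 0.5389814  -0.09143546  0.045     ]]
phone [ 0.6568 -0.1387  0.045 ] lx 0.1872 ly 0.163 yawx 18.7 yawy 19.0
tray side px [324. 326.]
barrel side px [322. 281.]
tag side px [408. 266.]
[[ 0.904  0.428 -0.   ]
 [ 0.428 -0.904  0.001]
 [ 0.    -0.001 -1.   ]]
```

View pics/sa.png

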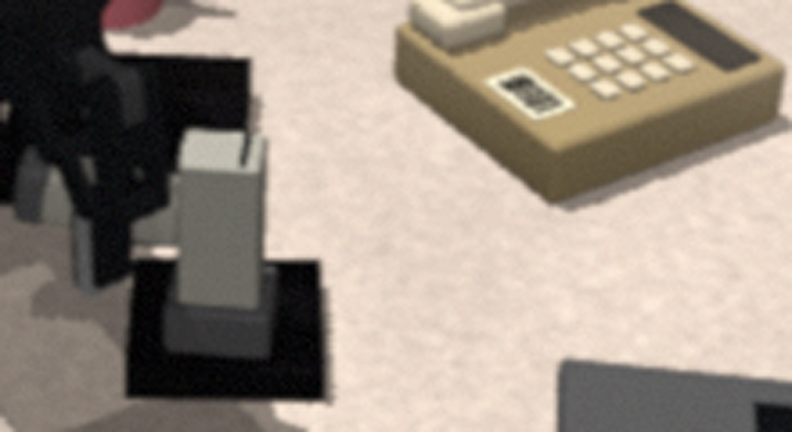

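The side view agrees with all three points (predicted against seen within 1 px). Now over the scanner.

```bash
cat >> h.py <<'E'
def goto(p,yaw):
    st=bot.read_state(); M=R.from_rotvec(st["tool_rot"]).as_matrix()
    c,s_=np.cos(yaw),np.sin(yaw); T=np.array([[c,s_,0],[s_,-c,0],[0,0,-1.]])
    d=M.T@(np.array(p)-st["position"])*100; w=R.from_matrix(M.T@T).as_rotvec()
    print("t",st["t"],"pos",st["position"].round(4),"shift cm",d.round(2),"turn",w.round(3))
E
python3 - <<'E'
from h import *
print(bot.hold_point_z); goto([.376,-.326,.225],np.radians(-16))
E
```

```text
0.0187
t 0.25 pos [ 0.2565 -0.5421  0.2308] shift cm [ 20.05 -14.43   0.59] turn [-0.001  0.     0.721]
```

{"method": "servo_tool", "body": {"series": [[[1, -0.7, 0], [0, 0, 0.04]], [[4, -2.9, 0.1], [0, 0, 0.14]], [[8, -5.8, 0.2], [0, 0, 0.28]], [[12, -8.6, 0.3], [0, 0, 0.42]], [[16, -11.5, 0.5], [0, 0, 0.56]], [[19, -13.7, 0.6], [0, 0, 0.68]], [[20, -14.4, 0.6], [0, 0, 0.72]], [[20, -14.4, 0.6], [0, 0, 0.72]], [[20, -14.4, 0.6], [0, 0, 0.72]]], "jaw": 0, "newtons": 40}}

```text
t: 1.38
position: [0.3754, -0.3269, 0.2249]
tool_rot: [-3.111, 0.434, 0.001]
wrist_force: [0.2, 0.7, 0.2]
grip_width: 0.0849
```

```bash
python3 - <<'E'
from h import *
s=bot.snapshot("wrist"); cv2.imwrite("pics/w1.png",s["frame"]); goto([.376,-.326,.083],np.radians(-16))
print(proj(s,[.3763,-.3261,.124]).round(1))
c,q=np.cos(np.radians(-16)),np.sin(np.radians(-16))
for dx,dy in((22,18),(22,-18),(-22,-18),(-22,18)):
    print(proj(s,[.3763+(c*dx-q*dy)/1e3,-.3261+(q*dx+c*dy)/1e3,.124]).round(1))
E
```

```text
t 1.425 pos [ 0.3753 -0.3271  0.2249] shift cm [ 0.04 -0.11 14.19] turn [-0.001  0.001  0.001]
[317.5 245.9]
[288.4 211.7]
[346.6 211.8]
[345.2 278.5]
[289.8 278.4]
```

View pics/w1.png

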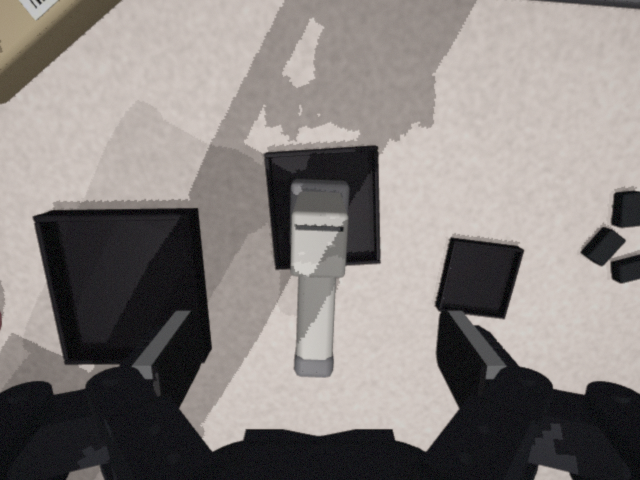

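The wrist view shows the barrel top centred at about (319,244), against a predicted (317.5,246). It is turned about 2° further than my estimate. Descending with that small correction.

{"method": "servo_tool", "body": {"series": [[[0, -0.1, 1], [0, 0, 0.01]], [[0, -0.1, 4], [0, 0, 0.03]], [[0, -0.1, 7.5], [0, 0, 0.03]], [[0, -0.1, 11], [0, 0, 0.03]], [[0, -0.1, 13.2], [0, 0, 0.03]], [[0, -0.1, 14], [0, 0, 0.03]], [[0, -0.1, 14.2], [0, 0, 0.03]], [[0, -0.1, 14.2], [0, 0, 0.03]], [[0, -0.1, 14.2], [0, 0, 0.03]]]}}

```text
t: 2.55
position: [0.3761, -0.3267, 0.084]
tool_rot: [3.104, -0.482, 0.001]
wrist_force: [0.7, -0.4, 0.1]
grip_width: 0.085
```

```bash
python3 - <<'E'
from h import *
goto([.376,-.326,.083],np.radians(-18))
for n in("wrist","side"): s=bot.snapshot(n); cv2.imwrite(f"pics/{n}2.png",s["frame"] if n=="wrist" else cv2.resize(s["frame"][180:360,220:460],None,fx=3,fy=3))
E
```

```text
t 2.55 pos [ 0.3761 -0.3267  0.084 ] shift cm [-0.03 -0.06  0.1 ] turn [ 0.    -0.001  0.006]
```

View pics/wrist2.png

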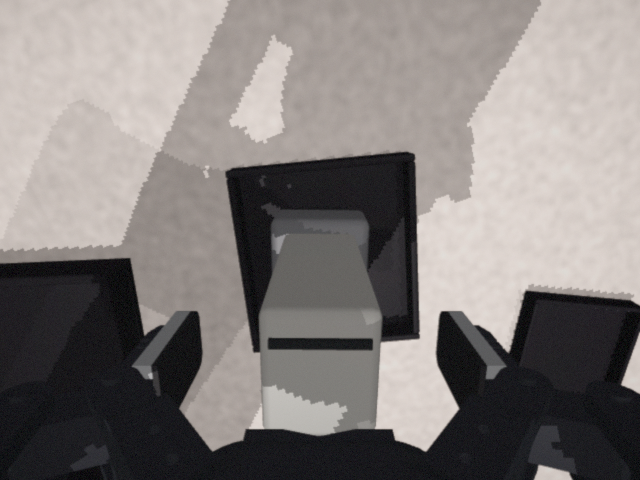

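View pics/side2.png

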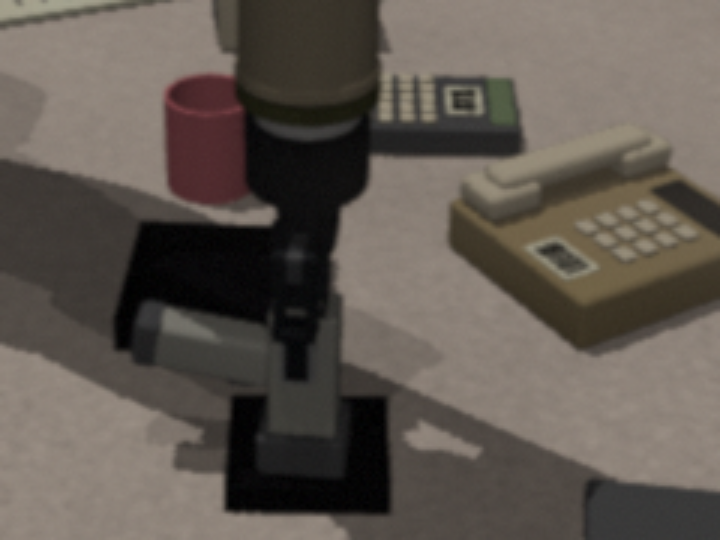

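The fingers straddle the barrel evenly (pads at columns 190 and 450, barrel mid 320). Closing.

{"method": "servo_tool", "body": {"series": [[[0, 0, 0], [0, 0, 0]], [[0, 0, 0], [0, 0, 0]], [[0, 0, 0], [0, 0, 0]], [[0, 0, 0], [0, 0, 0]], [[0, 0, 0], [0, 0, 0]], [[0, 0, 0], [0, 0, 0]], [[0, 0, 0], [0, 0, 0]], [[0, 0, 0], [0, 0, 0]]], "jaw": 255, "newtons": 50}}

```text
t: 3.65
position: [0.3761, -0.3267, 0.0839]
tool_rot: [3.104, -0.482, 0.001]
wrist_force: [0.7, -1.2, 2.0]
grip_width: 0.0351
```

{"method": "servo_tool", "body": {"series": [[[0, 0, -0.3], [0, 0, 0]], [[0, 0, -0.8], [0, 0, 0]], [[0, 0, -1.5], [0, 0, 0]], [[0, 0, -2], [0, 0, 0]], [[0, 0, -2], [0, 0, 0]]]}}

```text
t: 4.28
position: [0.3764, -0.327, 0.1046]
tool_rot: [3.103, -0.482, 0.003]
wrist_force: [-0.5, -0.4, -3.5]
grip_width: 0.036
```

```bash
python3 - <<'E'
from h import *
print(bot.read_state()["wrist_force"],bot.read_state()["torque"],bot.read_state()["grip_width"])
for n in("side",): s=bot.snapshot(n); cv2.imwrite(f"pics/{n}3.png",cv2.resize(s["frame"][180:360,220:460],None,fx=3,fy=3))
goto([.376,-.326,.083],np.radians(-18))
E
```

```text
[-0.48940507 -0.39428946 -3.54854137] [ 0.00242054 -0.00458718  0.01057654] 0.036008688926536095
t 4.325 pos [ 0.3762 -0.3268  0.1043] shift cm [-0.05 -0.07  2.13] turn [ 0.001 -0.002  0.006]
```

View pics/side3.png

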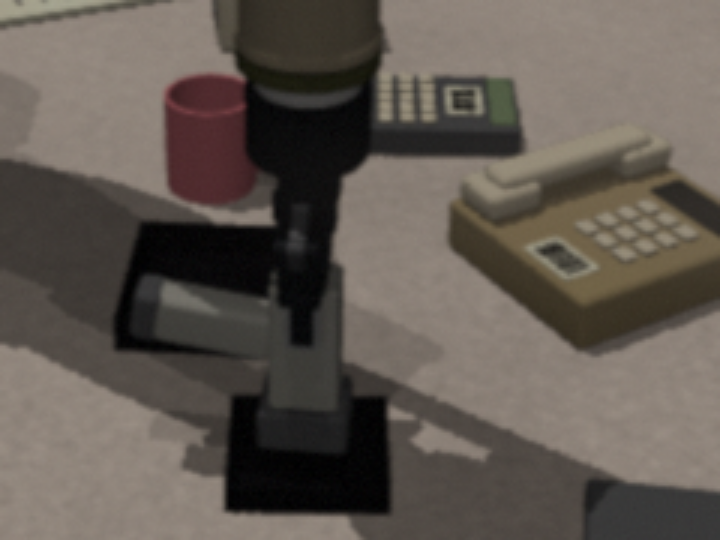

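The scanner is lifted and upright, width 36 mm as expected, with about 2.8 N of weight. Raising to carrying height.

{"method": "servo_tool", "body": {"series": [[[0, 0, -0.5], [0, 0, 0]], [[0, 0, -2], [0, 0, 0]], [[0, 0, -4.5], [0, 0, 0]], [[0, 0, -7.5], [0, 0, 0]], [[0, 0, -10.5], [0, 0, 0]], [[0, 0, -12], [0, 0, 0]], [[0, 0, -12.5], [0, 0, 0]], [[0, 0, -12.5], [0, 0, 0]]]}}

```text
t: 5.32
position: [0.3759, -0.3265, 0.2287]
tool_rot: [3.104, -0.482, 0.001]
wrist_force: [0.5, 0.7, -3.2]
grip_width: 0.0358
```

```bash
python3 - <<'E'
from h import *
goto([.599,-.1895,.226],np.radians(-18))
E
```

```text
t 5.325 pos [ 0.3759 -0.3265  0.2287] shift cm [ 17.11 -19.82   0.28] turn [ 0.    -0.001  0.006]
```

{"method": "servo_tool", "body": {"series": [[[0.4, -0.5, 0], [0, 0, 0]], [[1.7, -2, 0], [0, 0, 0]], [[4, -4.6, 0], [0, 0, 0]], [[6.8, -7.9, 0], [0, 0, 0]], [[9.6, -11.1, 0], [0, 0, 0]], [[12.4, -14.4, 0], [0, 0, 0]], [[14.8, -17.1, 0.1], [0, 0, 0]], [[16.4, -19, 0.2], [0, 0, 0]], [[17.1, -19.8, 0.3], [0, 0, 0]], [[17.1, -19.8, 0.3], [0, 0, 0]]]}}

```text
t: 6.58
position: [0.5986, -0.1892, 0.2246]
tool_rot: [3.104, -0.481, -0.002]
wrist_force: [-0.1, 0.2, -4.2]
grip_width: 0.0353
```

{"method": "servo_tool", "body": {"series": [[[0, 0, 0], [0, 0, 0]], [[0, 0, 0], [0, 0, 0]], [[0, 0, 0], [0, 0, 0]]]}}

```text
t: 6.95
position: [0.5983, -0.1897, 0.2249]
tool_rot: [3.104, -0.482, -0.001]
wrist_force: [0.9, -0.4, -2.7]
grip_width: 0.0354
```

```bash
python3 - <<'E'
from h import *
goto([.599,-.1895,.226],np.radians(-18))
s=bot.snapshot("side"); cv2.imwrite("pics/side4.png",cv2.resize(s["frame"][130:330,270:510],None,fx=3,fy=3))
w=bot.snapshot("wrist"); cv2.imwrite("pics/w4.png",w["frame"])
t=bot.snapshot("top"); cv2.imwrite("pics/t4.png",cv2.resize(t["frame"][115:235,290:430],None,fx=4,fy=4))
p=bot.read_state()["position"]
print("tag side px",proj(s,[.599,-.1894,.046]),"nose pred",proj(s,[p[0],p[1],p[2]-.08]),"tag wrist px",proj(w,[.599,-.1894,.046]))
E
```

```text
t 6.95 pos [ 0.5983 -0.1897  0.2249] shift cm [ 0.06 -0.04 -0.11] turn [0.001 0.001 0.006]
tag side px [407.73950902 265.73531414] nose pred [411.1833795  226.76539273] tag wrist px [318.44600728 219.85695714]
```

View pics/side4.png

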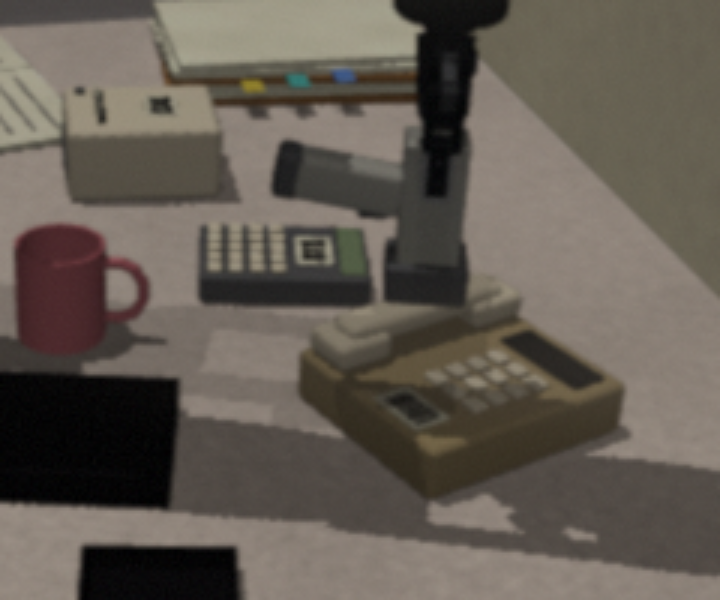

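View pics/w4.png

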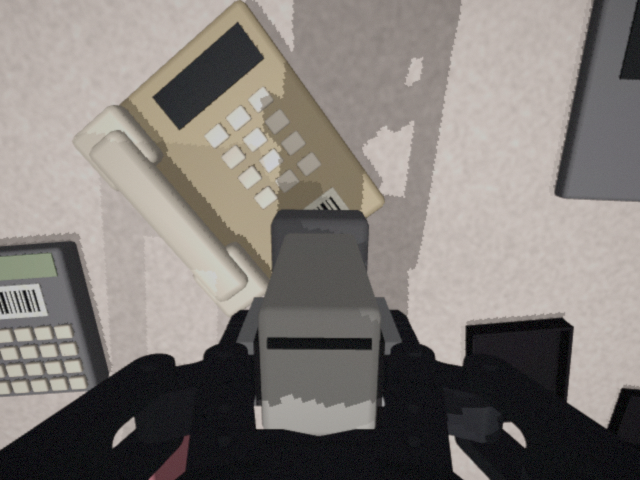

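View pics/t4.png

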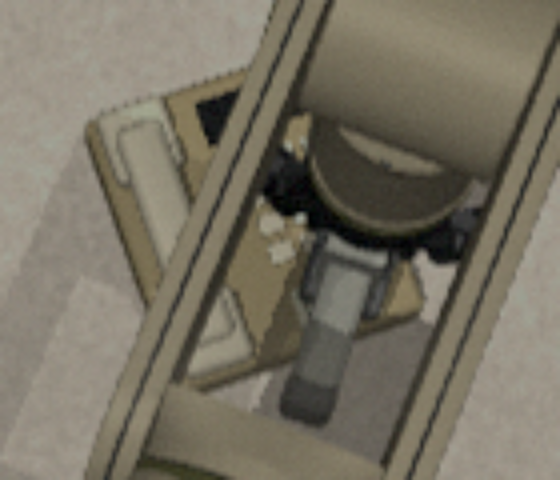

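The side view shows the scanner upright with its nose face at about (412,225), against a predicted (411,227). The tag is unmoved at (408,265). Holding still for over 2 s.

{"method": "servo_tool", "body": {"series": [[[0, 0, 0], [0, 0, 0]], [[0, 0, 0], [0, 0, 0]], [[0, 0, 0], [0, 0, 0]], [[0, 0, 0], [0, 0, 0]], [[0, 0, 0], [0, 0, 0]], [[0, 0, 0], [0, 0, 0]], [[0, 0, 0], [0, 0, 0]], [[0, 0, 0], [0, 0, 0]], [[0, 0, 0], [0, 0, 0]], [[0, 0, 0], [0, 0, 0]]]}}

```text
t: 8.35
position: [0.5985, -0.1894, 0.2248]
tool_rot: [3.104, -0.481, -0.001]
wrist_force: [0.4, -0.2, -2.3]
grip_width: 0.0355
```

{"method": "servo_tool", "body": {"series": [[[0, 0, 0], [0, 0, 0]], [[0, 0, 0], [0, 0, 0]], [[0, 0, 0], [0, 0, 0]], [[0, 0, 0], [0, 0, 0]], [[0, 0, 0], [0, 0, 0]], [[0, 0, 0], [0, 0, 0]], [[0, 0, 0], [0, 0, 0]], [[0, 0, 0], [0, 0, 0]], [[0, 0, 0], [0, 0, 0]], [[0, 0, 0], [0, 0, 0]]]}}

```text
t: 9.6
position: [0.5986, -0.1894, 0.2249]
tool_rot: [3.104, -0.481, -0.001]
wrist_force: [-0.1, -0.9, -2.3]
grip_width: 0.0356
```

```bash
python3 - <<'E'
from h import *
w=bot.snapshot("wrist"); f=w["frame"]
a=np.radians(17.5);c,q=np.cos(a),np.sin(a)
for dx,dy in((16,26),(16,-26),(-16,-26),(-16,26)):
    u=proj(w,[.599+(c*dx-q*dy)/1e3,-.1894+(q*dx+c*dy)/1e3,.046]);print(u.round(1)); 
    cv2.circle(f,tuple(int(round(v)) for v in u),1,(0,0,255),-1)
cv2.imwrite("pics/w5.png",cv2.resize(f[150:270,240:400],None,fx=4,fy=4))
goto([.3761,-.3267,.2287],np.radians(-18.0))
E
```

```text
[281.7 222.2]
[333.7 185.7]
[355.8 217.7]
[304.4 252.6]
t 9.65 pos [ 0.5985 -0.1894  0.2248] shift cm [-17.04  19.82  -0.37] turn [0.001 0.001 0.006]
```

View pics/w5.png

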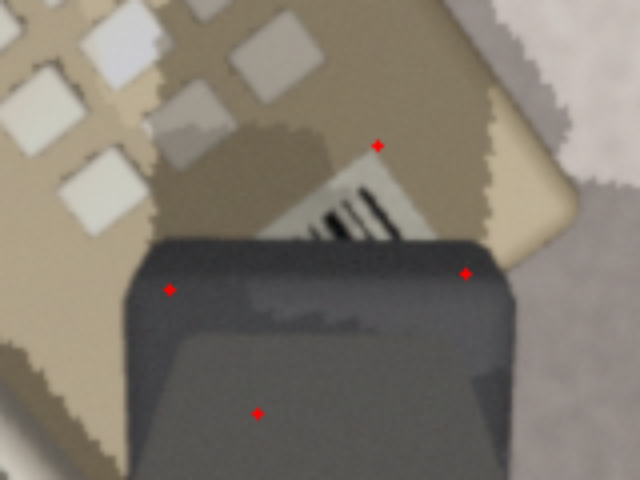

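The tag's visible far corner is within about 2 px (1 mm) of the prediction, so the aim is good, and it was held still for about 2.6 s. Returning.

{"method": "servo_tool", "body": {"series": [[[-0.4, 0.5, -0.4], [0, 0, 0]], [[-1.7, 2, -0.4], [0, 0, 0]], [[-4, 4.6, -0.4], [0, 0, 0]], [[-6.8, 7.9, -0.4], [0, 0, 0]], [[-9.6, 11.1, -0.4], [0, 0, 0]], [[-12.4, 14.4, -0.4], [0, 0, 0]], [[-14.8, 17.2, -0.4], [0, 0, 0]], [[-16.3, 19.1, -0.4], [0, 0, 0]], [[-16.9, 19.9, -0.4], [0, 0, 0]], [[-16.9, 19.9, -0.4], [0, 0, 0]]]}}

```text
t: 10.9
position: [0.3771, -0.3282, 0.2294]
tool_rot: [3.104, -0.483, -0.0]
wrist_force: [0.3, 0.0, -2.8]
grip_width: 0.0352
```

{"method": "servo_tool", "body": {"series": [[[0, 0, 0.5], [0, 0, 0]], [[0, 0, 2], [0, 0, 0]], [[0, 0, 4.5], [0, 0, 0]], [[0, 0, 7.5], [0, 0, 0]], [[0, 0, 10], [0, 0, 0]], [[0, 0, 11.5], [0, 0, 0]], [[0, 0, 12], [0, 0, 0]], [[0, 0, 12], [0, 0, 0]]]}}

```text
t: 11.9
position: [0.3773, -0.3282, 0.1095]
tool_rot: [3.104, -0.482, 0.0]
wrist_force: [-0.1, 1.1, -2.9]
grip_width: 0.0353
```

```bash
python3 - <<'E'
from h import *
goto([.377,-.3280,.0839],np.radians(-18.0)); print(bot.read_state()["wrist_force"])
s=bot.snapshot("side"); cv2.imwrite("pics/side6.png",cv2.resize(s["frame"][180:360,220:460],None,fx=3,fy=3))
w=bot.snapshot("wrist"); cv2.imwrite("pics/w6.png",w["frame"])
E
```

```text
t 11.9 pos [ 0.3773 -0.3282  0.1095] shift cm [-0.04 -0.01  2.56] turn [ 0.001 -0.     0.006]
[-0.07183917  1.05838693 -2.8990332 ]
```

View pics/side6.png

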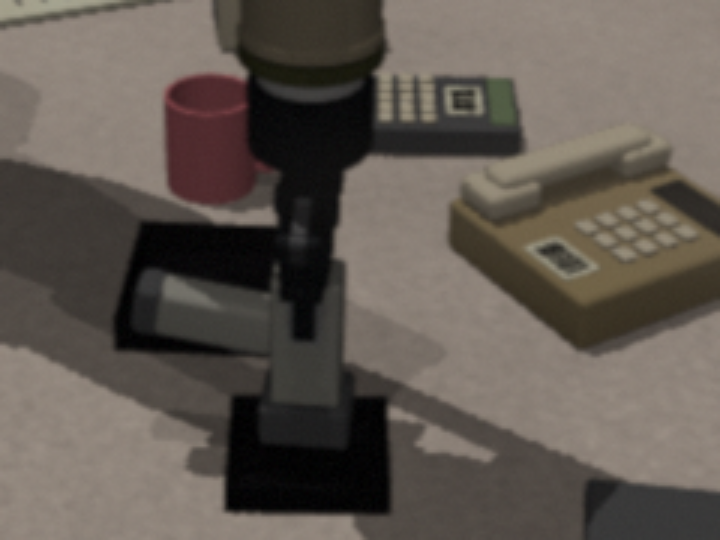

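View pics/w6.png

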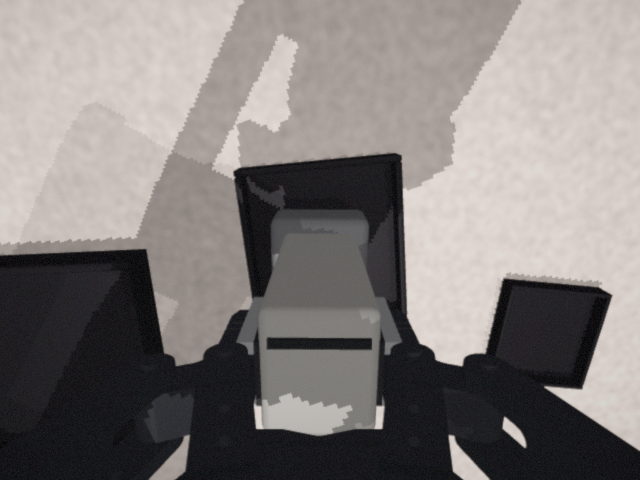

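The nose is over the inside of the tray and the scanner hasn't slipped. Lowering the last 25.5 mm slowly while watching the force.

{"method": "servo_tool", "body": {"series": [[[0, 0, 0.4], [0, 0, 0]], [[0, 0, 1], [0, 0, 0]], [[0, 0, 1.5], [0, 0, 0]], [[0, 0, 1.9], [0, 0, 0]], [[0, 0, 2.2], [0, 0, 0]], [[0, 0, 2.35], [0, 0, 0]], [[0, 0, 2.45], [0, 0, 0]], [[0, 0, 2.5], [0, 0, 0]], [[0, 0, 2.5], [0, 0, 0]], [[0, 0, 2.5], [0, 0, 0]]]}}

```text
t: 13.25
position: [0.3778, -0.3289, 0.0856]
tool_rot: [3.102, -0.483, 0.002]
wrist_force: [-0.5, 0.2, -3.2]
grip_width: 0.0357
```

{"method": "servo_tool", "body": {"series": [[[0, 0, 0.05], [0, 0, 0]], [[0, 0, 0.1], [0, 0, 0]], [[0, 0, 0.15], [0, 0, 0]], [[0, 0, 0.18], [0, 0, 0]], [[0, 0, 0.18], [0, 0, 0]], [[0, 0, 0.18], [0, 0, 0]]]}}

```text
t: 14.0
position: [0.3778, -0.3289, 0.084]
tool_rot: [3.102, -0.483, 0.003]
wrist_force: [-0.9, 1.7, 1.3]
grip_width: 0.0354
```

The upward force shows the nose is on the floor (-3 N has become +1.3 N). Releasing.

{"method": "servo_tool", "body": {"series": [[[0, 0, 0], [0, 0, 0]], [[0, 0, 0], [0, 0, 0]], [[0, 0, 0], [0, 0, 0]], [[0, 0, 0], [0, 0, 0]], [[0, 0, 0], [0, 0, 0]], [[0, 0, 0], [0, 0, 0]], [[0, 0, 0], [0, 0, 0]], [[0, 0, 0], [0, 0, 0]]], "jaw": 0}}

```text
t: 15.0
position: [0.3778, -0.329, 0.084]
tool_rot: [3.102, -0.483, 0.003]
wrist_force: [-0.8, -0.2, -0.7]
grip_width: 0.0854
```

{"method": "servo_tool", "body": {"series": [[[0, 0, -0.5], [0, 0, 0]], [[0, 0, -2], [0, 0, 0]], [[0, 0, -4.5], [0, 0, 0]], [[0, 0, -7.5], [0, 0, 0]], [[0, 0, -10.5], [0, 0, 0]], [[0, 0, -13], [0, 0, 0]], [[0, 0, -14], [0, 0, 0]], [[0, 0, -14], [0, 0, 0]], [[0, 0, -14], [0, 0, 0]]]}}

```text
t: 16.12
position: [0.3772, -0.3282, 0.2228]
tool_rot: [3.103, -0.483, 0.0]
wrist_force: [0.6, 0.2, -0.6]
grip_width: 0.0857
```

```bash
python3 - <<'E'
from h import *
print(bot.read_state()["grip_width"],bot.read_state()["wrist_force"])
s=bot.snapshot("side"); cv2.imwrite("pics/side7.png",cv2.convertScaleAbs(cv2.resize(s["frame"][180:360,220:460],None,fx=3,fy=3),alpha=1.5))
w=bot.snapshot("wrist"); cv2.imwrite("pics/w7.png",w["frame"])
print(proj(w,[.3778,-.3285,.124]),proj(s,[.3778,-.3285,.124]),proj(s,[.3778,-.3285,.004]))
E
```

```text
0.08565182026236004 [ 0.57524103  0.24619611 -0.55399791]
[319.24962828 246.79527449] [323.24287621 281.78699374] [322.78384983 332.04773597]
```

View pics/side7.png

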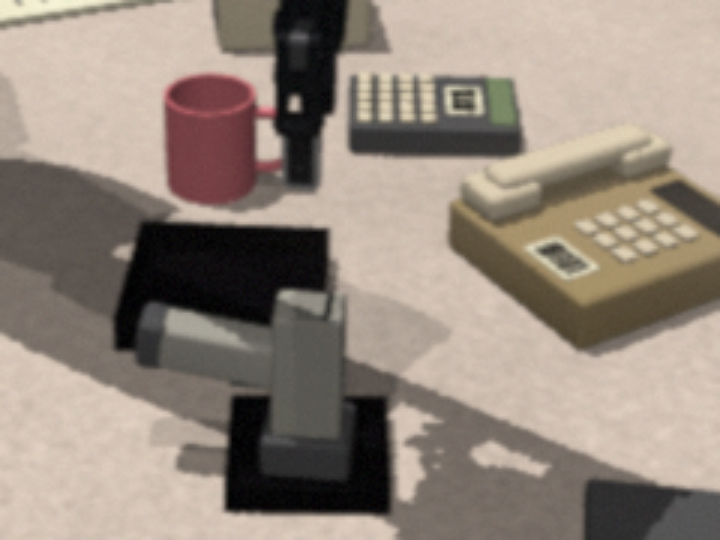

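View pics/w7.png

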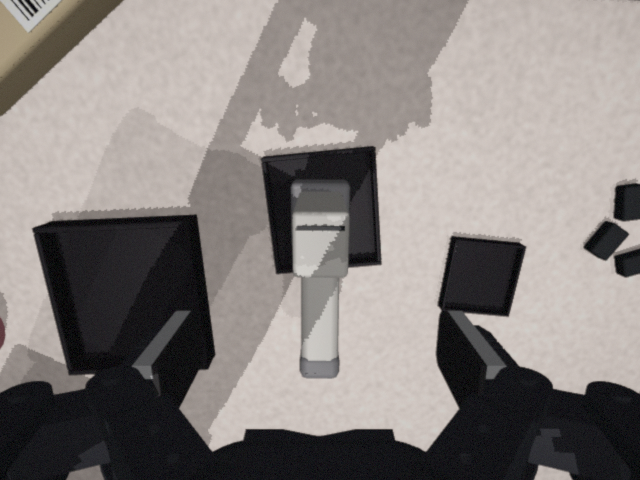

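The scanner stands upright in the middle tray, with its barrel top at wrist (320,245) against a predicted (319,247). The gripper is clear, and the phone is where it was (tag at side (408,266)). Handing in.

```bash
python3 - <<'E'
from cell import bot
print(bot.job_done()); print(bot.read_state()["t"])
E
```

```text
the job is handed in; nothing more can be done
None
the job is handed in; nothing more can be done
```

I lifted the scanner out of the middle-sized tray and held it upright with its nose about 10 cm above the telephone's tag for about 2.6 s. I then set it back in its tray on its nose, let go and moved the gripper clear. The job was handed in after about 16 s on the robot's clock; no verdict is reported.

- **Aim:** During the hold, the one visible tag corner was within about 2 px (roughly 1 mm) of where I had measured it. The arm drifted less than 1 mm.
- **Set-down:** The nose touched down with a small upward force (about +1.3 N, against about -3 N while hanging). The scanner stands upright in the tray, about 3 mm from the tray's centre by my measurement.
- **Telephone:** The tag shows at the same pixel in the side view as before, so the telephone was not pushed.
- **Robot:** The fingers are fully open and well above the scanner, touching nothing.

The only disagreement was in my first reading of the scanner's yaw, about 2° between two estimates, which I corrected before gripping. No other check failed.

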